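Tip a casting face up over a board edge and set it in the inspection nest

TASK

The blue casting stands on end; get its bright machined face up for inspection. Stand it square against the middle of the yellow-lined front edge of the steel board, machined face towards you, let go, and tip it over that edge by pushing its top so that it comes to lie on the board with the machined face up; leave it lying there free for a moment. Then take it again, lay it flat in the black rimmed nest, machined face still up, and let go; leave the other things on the bench where they are.

Things in the scene. Friction and masses are not known exactly. Their poses are not given: they have to be found in the camera images.
- housing: blue casting, a block of about 0.6 kg, 65 mm (its x) by 60 mm (its y) by 110 mm (its z). Origin: centre of its 65x60 mm foot. Its -x face is bright machined metal with a round black bore and faces the robot within 50 degrees at the start; grip it across the 60 mm, on its flat +y and -y sides. It starts standing on its foot on the bench, left or right of the board
- housing_center (a point): centre of the casting, 55 mm above its foot; axes as housing
- housing_toe (a point): middle of the casting's bottom edge on its +x side (the side away from the machined face), 32.5 mm along +x from housing; axes as housing. This edge stands against the board before tipping
- board: fixed steel board, black rubber top, 110 mm (its x) by 110 mm (its y), 14 mm high; origin under its centre; x points from its yellow-lined front edge, the fence, away from the robot. The casting stood there and pushed 85 to 95 mm up along board x, rising in an arc round the edge (a level push may jam), tips, falls by itself past 30 degrees and lies on the board, foot overhanging by 14 mm
- board_edge (a point): middle of the board's front edge, at its top, 14 mm above the bench; axes as board
- nest: fixed black rimmed nest on the other side of the board from the casting's start; outer 138 mm (its x) by 90 mm (its y), 18 mm high, rim 6 mm thick, inner floor 126 by 78 mm, 6 mm above the bench; the lying casting (110 by 60 mm, 65 mm high) fits with its long side along the nest's x, either way round. A low 8 mm lug sticks out at each end. Origin under its centre
- reagent: white plastic reagent bottle with blue cap, 107 mm wide, 196 mm tall, at the back of the bench; origin at the centre of its underside; a bystander, to be left alone
- glass_beaker: glass beaker, 77 mm wide, 98 mm tall, at the back of the bench; origin at the centre of its underside; a bystander, to be left alone
- probe_case: small blue box, 42x62x42 mm, on the right; origin at the centre of its underside; a bystander, to be left alone
- bearing: ball bearing lying flat, 68 mm wide, 16 mm high, near the front edge of the bench; origin at the centre of its underside; a bystander, to be left alone
- vernier: digital caliper lying flat, 72x220x15 mm, near the front edge on the right; origin at the centre of its underside; a bystander, to be left alone
- sleeve: black turned sleeve standing upright, 27 mm wide, 47 mm tall, near the front edge; origin at the centre of its underside; a bystander, to be left alone

How it is judged:
On the way, in this order (a step that is already met when the one before it is completed fails the run):
1. the casting stands upright on the bench, let go, square against the middle of the board's front edge (gap under 8 mm) (angle between housing's own z axis and vertical below 0.08 rad and x of housing_toe in the frame of board_edge between -0.008 and 0.004 m and y of housing_toe in the frame of board_edge between -0.03 and 0.03 m and angle between the x axis of housing and the x axis of board, either way round below 0.15 rad and height (world z) of housing_toe below 0.006 m and contact force between housing and the fingers below 0.3 N), for 0.2 s.
2. the casting is tipping over the board's front edge, its bottom edge still low at that edge (angle between housing's own z axis and vertical between 0.25 and 1.35 rad and x of housing_toe in the frame of board_edge between -0.035 and 0.015 m and height (world z) of housing_toe below 0.025 m), for 0.04 s.
3. the casting lies on the board, machined face up, let go and at rest (angle between housing's own x axis and vertical above 3.04 rad and height (world z) of housing_center between 0.0415 and 0.0515 m and x of housing_center in the frame of board_edge between 0 and 0.11 m and y of housing_center in the frame of board_edge between -0.055 and 0.055 m and linear speed of housing below 0.02 m/s and contact force between housing and the fingers below 0.3 N), for 0.2 s.
At the end, for the whole second after the job is handed in: the casting lies flat on the nest's floor inside the rim, machined face up (within 0.1 rad), its centre within 14 mm of the nest's centre and 4 mm of the height it has on the nest's floor, its long side along the nest's (0.2 rad), at rest and let go (angle between housing's own x axis and vertical above 3.04 rad and height (world z) of housing_center between 0.0345 and 0.0425 m and horizontal distance between housing_center and nest below 0.014 m and angle between the z axis of housing and the x axis of nest, either way round below 0.2 rad and linear speed of housing below 0.02 m/s and contact force between housing and the fingers below 0.3 N); the robot touches nothing.
It fails at once if one of the bystanders listed is moved more than 25 mm (distance of any of reagent, glass_beaker, probe_case, bearing, vernier, sleeve from where it was at the start of the episode above 0.025 m).
It also fails if it takes over 67 s, if anything falls off the work surface, if the arm or the gripper's body presses on something with over 40 N, if the wrist force passes 120 N, or if a joint passes its speed limit or range.

ROBOT

A 6-joint arm with a two-finger parallel gripper is mounted at the origin on a cart in front of the work surface, level with it; the furniture and walls round the work are solid. World frame = base frame: x ahead of the robot, y to its left, z up, the work surface at z = 0. Lengths are in m, angles in rad, forces in N, time in s.
With the tool pointing down it reaches from about 0.25 to 0.775 m from the base axis. Payload 4 kg.
Tool frame: the origin (TCP) lies on the centre line of the jaws, within the pads' length; the fingertips stand 25 mm ahead of it and the grasp point (between the pads) lies 6 mm ahead of it; z points along the fingers, y is the line along which they close (so a half turn about z gives the same grasp; the last joint's range is limited). The gripper opens to 94 mm and grips with 3 to 60 N. Pads are 16 mm wide; open, the fingers measure 119 mm over their backs; the gripper's body (75 mm by 177 mm) begins 78 mm behind the grasp point.
Start: joints at [1.163, 0.087, 1.371, -0, 1.684, -0.103], TCP at [0.165, 0.525, 0.231] pointing down, gripper open.
Joint ranges: [-3.1, 3.1], [-0.76, 2.03], [0.27, 2.55], [-1.08, 4.22], [0.17, 2.65], [-2.57, 2.57]. Speed limits (rad/s): [2.79, 2.79, 3.14, 3.14, 3.14, 3.14].

INTERFACE

Orientations are given as [roll, pitch, yaw] about the fixed x, y, z axes, in that order (R = Rz(yaw) Ry(pitch) Rx(roll)).
In Python, from bench import robot, imaging gives the robot as it stands. The module is installed in compiled form; this text tells all that it offers.
- The arm moves only by the tool drive_tool, never from a script. Its argument "series" is a list of rows, each a list of 3 entries, a list of its own where there are three numbers: the finger opening in m, from 0 to 0.094, then the shift along the tool's x, y, z in m, then the turn, a rotation vector about the tool's x, y, z in rad. A call has 1 to 5 rows; each row is the pose to reach, as a shift and turn from the pose commanded when the call began, along the tool's axes at that moment; what a row does not reach only later rows make up. A row lasts 1/8 s, in which the tool goes at most 62.5 mm and 10.7 degrees, less where a joint would pass 70% of its speed; a pose out of reach is approached as far as the arm can. A call with a gripper value outside its range is refused whole. The fingers move at their own pace and stop on an object; the grip force is fixed at half the most. Time passes only in rows, so rows that repeat a pose let the fingers close. It gives the time, the measured TCP pose, the force, the opening and the grip force at its end, in the units of the state.
- robot.get_obs(): the state, without advancing time (a new reading comes with each control period).
- imaging.snapshot(name): name is "scene" or "top"; returns the picture (420x560x3 uint8, red, green, blue); there is no depth.
- imaging.get_calibration(name): a dict with "intrinsics" (3x3 intrinsics, pixels), "k1" (the pictures are not rectified: a ray, as slopes to the right and down, at radius r is drawn at 1 + k1 r^2 times it, then the intrinsics apply), "position" and "rotation" of the camera in the world. Camera axes: x right, y up, looking along -z (the intrinsics and any distortion apply to the point x, -y, -z); pixel columns grow to the right and rows downward; lengths in m; the calibration is good to about 2 mm. A picture is of the moment at which its call begins. get_calibration takes no time and is no camera call.
- robot.close_job(): hands the job in; it is judged then, once.
The state is a dict: "time": time; "joint_positions": joint angles; "qvel": joint speeds; "joint_torque": joint torques, N m; "tool_pos": TCP position; "ee_rot": TCP orientation; "wrist_force": force on the tool from outside, world axes, zero at the start; "wrist_torque": the same for the moment, N m; "width": finger opening in m; "finger_force": force on a finger pad.
Only numpy, scipy, OpenCV 4.12 (cv2) and the standard library are available. Lean on these libraries where they do the work, as an engineer would, in place of code of your own. Each camera call takes 0.05 s, during which the arm holds its last target. There are 200 camera calls.

## Working session

There is one attempt and no reset: what is moved stays moved. The work goes in short steps, Python scripts to look and compute and a tool call to move; the robot and the scene stay as the last step left them, time stands still between calls to the robot, and variables do not carry over. Pictures are saved under pics/ and viewed, at most 10 in all, crops included, and the job is handed in when it is done.

Besides the shell and the picture viewer there is one more tool, called after "Request:" as a command line: name --argument value ..., lists and objects as JSON in quotes. drive_tool: Moves the arm, as the interface text tells. Its arguments: {"type":"object","properties":{"series":{"type":"array"}},"required":["series"]}

```bash
mkdir -p pics; python3 - <<'E'
from bench import robot, imaging
import cv2, numpy as np
for n in("scene","top"):
    im=imaging.snapshot(n); cv2.imwrite(f"pics/{n}0.png",im[:,:,::-1]); 
    c=imaging.get_calibration(n); print(n,{k:np.round(v,4).tolist() for k,v in c.items()})
o=robot.get_obs(); print({k:np.round(v,4).tolist() for k,v in o.items()})
a=cv2.imread("pics/top0.png");cv2.imwrite("pics/top0.png",a)
E
```

```text
scene {'intrinsics': [[464.0761, 0.0, 275.3116], [0.0, 464.0761, 205.0765], [0.0, 0.0, 1.0]], 'k1': -0.022, 'position': [-0.06, -0.6572, 0.7105], 'rotation': [0.8482, 0.0009, -0.9098]}
top {'intrinsics': [[454.0551, 0.0, 272.6195], [0.0, 454.0551, 211.6483], [0.0, 0.0, 1.0]], 'k1': -0.0294, 'position': [0.3824, -0.2261, 1.1147], 'rotation': [0.1041, -0.006, -1.5552]}
{'time': 0.1, 'joint_positions': [1.1629, 0.0879, 1.3721, -0.0, 1.6836, -0.1031], 'qvel': [0.0002, -0.0019, -0.0027, -0.0001, 0.0014, -0.0033], 'joint_torque': [0.0028, -34.1252, -30.3301, 0.0721, 0.0305, -0.0001], 'tool_pos': [0.1649, 0.5242, 0.2294], 'ee_rot': [-3.1397, -0.0002, 2.8368], 'wrist_force': [0.8193, -1.1349, 0.008], 'wrist_torque': [0.0236, 0.0149, -0.0144], 'finger_force': 0.0, 'width': 0.094}
```

View pics/top0.png

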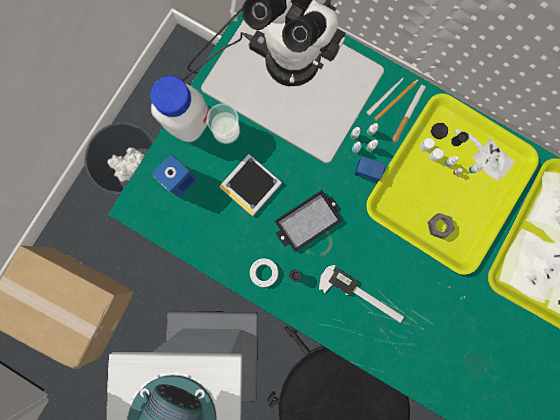

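View pics/scene0.png

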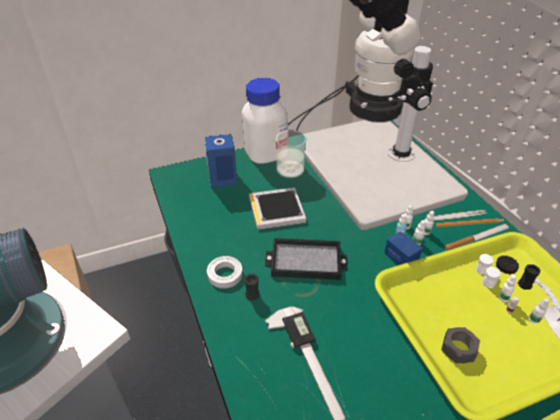

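The top view shows the casting at about (172,173), the board at (252,185) with its yellow edge at lower left, and the nest at (309,220). The bystanders are the reagent bottle (178,105), beaker (224,124), probe case (369,168), bearing (264,272), sleeve (296,275) and caliper (360,293). The scene view shows the casting at (220,160).

```bash
cat > h.py <<'E'
from bench import robot, imaging
import cv2, numpy as np
from scipy.spatial.transform import Rotation as R
def cam(n):
    c=imaging.get_calibration(n); return c['intrinsics'],c['k1'],np.array(c['position']),R.from_euler('xyz',c['rotation']).as_matrix()
def ray(n,px):
    K,k1,p,M=cam(n); u=cv2.undistortPoints(np.array(px,float).reshape(-1,1,2),np.array(K,float),np.array([k1,0,0,0,0.])).reshape(-1,2)
    return p,np.c_[u[:,0],-u[:,1],-np.ones(len(u))]@M.T
def onz(n,px,z):
    p,d=ray(n,px); return p+d*((z-p[2])/d[:,2])[:,None]
def proj(n,P):
    K,k1,p,M=cam(n); q=(np.atleast_2d(P)-p)@M; q=q*[1,-1,-1]
    return cv2.projectPoints(q,np.zeros(3),np.zeros(3),np.array(K,float),np.array([k1,0,0,0,0.]))[0].reshape(-1,2)
def snap(n,f):
    im=imaging.snapshot(n)[:,:,::-1].copy(); cv2.imwrite(f"pics/{f}.png",im); return im
E
python3 - <<'E'
import cv2,numpy as np
from h import *
t=cv2.imread("pics/top0.png");s=cv2.imread("pics/scene0.png")
def cr(i,x,y,w,h,f): return cv2.resize(i[y:y+h,x:x+w],None,fx=f,fy=f,interpolation=cv2.INTER_CUBIC)
A=cr(t,140,140,220,120,3.6)[:,:792]; B=cr(s,190,120,66,80,2.1)
a=cr(t,145,145,64,64,5)  ;b=cr(s,190,125,64,64,5)
top=np.zeros((600,800,3),np.uint8)
A=cr(t,210,145,140,110,3.4); top[:A.shape[0]//1,:A.shape[1]]=A[:374]
a=cr(t,148,148,52,52,4.3);top[376:376+223,:223]=a[:223]
b=cr(s,195,125,52,70,3.2);top[376:600,230:230+166]=b[:224]
c=cr(s,235,180,120,105,3.2);top[264:600,410:794]=c
cv2.imwrite("pics/c1.png",top)
E
```

```text
Traceback (most recent call last):
ValueError: could not broadcast input array from shape (223,224,3) into shape (223,223,3)
```

```bash
python3 - <<'E'
import cv2,numpy as np
from h import *
t=cv2.imread("pics/top0.png");s=cv2.imread("pics/scene0.png")
top=np.zeros((600,800,3),np.uint8)
def put(i,x,y,w,h,ox,oy,W,H): top[oy:oy+H,ox:ox+W]=cv2.resize(i[y:y+h,x:x+w],(W,H),interpolation=cv2.INTER_CUBIC)
put(t,210,145,140,110,0,0,476,374)
put(t,148,148,52,52,0,376,224,224)
put(s,195,125,52,70,230,376,166,224)
put(s,235,180,120,105,410,264,384,336)
cv2.imwrite("pics/c1.png",top)
hsv=cv2.cvtColor(t,cv2.COLOR_BGR2HSV)
def blob(m,box):
    x,y,w,h=box; M=np.zeros_like(m);M[y:y+h,x:x+w]=m[y:y+h,x:x+w]
    c=max(cv2.findContours(M,0,1)[0],key=cv2.contourArea); return c
# nest: non-green gray/dark
sat=hsv[:,:,1]; ng=((hsv[:,:,0]<65)|(hsv[:,:,0]>100)|(sat<90)).astype(np.uint8)*255
for nm,box,z in(("board",(215,150,72,70),.014),("nest",(268,185,80,70),.018),("housing",(146,150,52,50),.11)):
    c=blob(ng,box); r=cv2.minAreaRect(c); p=cv2.boxPoints(r); print(nm,cv2.contourArea(c),np.round(r[0],1),np.round(p,1).tolist(),np.round(onz("top",p,z),4).tolist(),np.round(onz("top",[r[0]],z),4))
E
```

```text
board 1981.0 [250.1 184.4] [[218.0, 186.39999389648438], [248.3000030517578, 152.3000030517578], [282.20001220703125, 182.39999389648438], [251.89999389648438, 216.5]] [[0.5576, -0.0961, 0.014], [0.644, -0.1685, 0.014], [0.57, -0.2532, 0.014], [0.4848, -0.1806, 0.014]] [[ 0.5638 -0.1746  0.014 ]]
nest 2147.5 [308.3 222. ] [[269.5, 223.5], [325.29998779296875, 187.0], [347.20001220703125, 220.5], [291.3999938964844, 256.8999938964844]] [[0.4682, -0.2237, 0.018], [0.5597, -0.3586, 0.018], [0.4784, -0.4121, 0.018], [0.3882, -0.2777, 0.018]] [[ 0.4733 -0.3178  0.018 ]]
housing 989.0 [173.8 176.3] [[150.5, 173.5], [171.0, 153.0], [197.0, 179.0], [176.5, 199.5]] [[0.5691, 0.0452, 0.11], [0.6167, 0.0009, 0.11], [0.5582, -0.0598, 0.11], [0.5112, -0.0156, 0.11]] [[ 0.5636 -0.0074  0.11  ]]
```

View pics/c1.png

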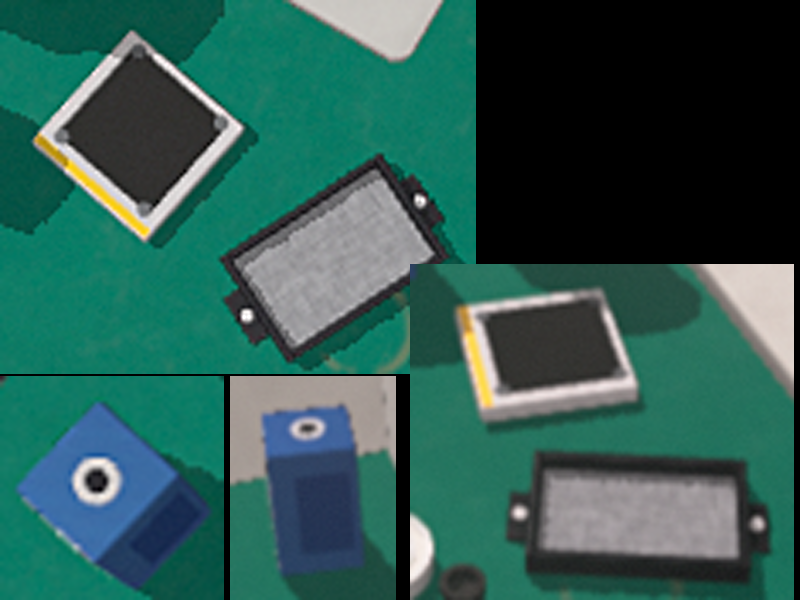

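The crops show the casting's bright sliver, the machined face, at lower left, so its x axis points up-right, nearly parallel to the board's. Top-face corners are about (152,174), (171,154), (190,173) and (171,191). I'll start the transit towards it now.

Request:
drive_tool --series '[[0.094,[-0.047,-0.04,-0.005],[0,0,0.084]],[0.094,[-0.094,-0.08,-0.01],[0,0,0.168]],[0.094,[-0.141,-0.12,-0.015],[0,0,0.252]],[0.094,[-0.188,-0.16,-0.02],[0,0,0.336]],[0.094,[-0.235,-0.2,-0.02],[0,0,0.42]]]'

```text
time: 0.72
tool_pos: [0.3299, 0.2617, 0.2506]
ee_rot: [3.141, 0.0, 2.415]
wrist_force: [0.8, 0.4, -0.8]
width: 0.0943
finger_force: 0.0
```

```bash
cat >> h.py <<'E'
def fit_rect(P,Lx,Ly,yaw0):
    """corners Nx2 -> centre, yaw of x axis near yaw0 by rigid fit to rectangle"""
    P=np.array(P)[:,:2]; best=None
    c=P.mean(0); a=np.array([[-Lx,Ly],[Lx,Ly],[Lx,-Ly],[-Lx,-Ly]])/2
    M=a.T@(P-c); return c,np.arctan2(M[0,1]-M[1,0],M[0,0]+M[1,1])
def totool(d,o=None):
    """world shift -> tool axes"""
    o=o or robot.get_obs(); return R.from_euler('xyz',o['ee_rot']).inv().apply(d)
E
python3 - <<'E'
from h import *
t=cv2.imread("pics/top0.png"); g=cv2.cvtColor(t,cv2.COLOR_BGR2GRAY); hsv=cv2.cvtColor(t,cv2.COLOR_BGR2HSV)
# housing top: bright blue
m=((abs(hsv[:,:,0].astype(int)-108)<10)&(hsv[:,:,1]>120)&(hsv[:,:,2]>130)).astype(np.uint8)*255
x,y,w,h=145,145,60,60;M=np.zeros_like(m);M[y:y+h,x:x+w]=m[y:y+h,x:x+w]
c=max(cv2.findContours(M,0,1)[0],key=cv2.contourArea);r=cv2.minAreaRect(c);p=cv2.boxPoints(r);print("h",cv2.contourArea(c),np.round(p,1).tolist())
for q,z,L,nm in (([(152.2,174),(170.7,154.3),(189.8,172.6),(171.2,190.7)],.11,(.065,.06),"hand"),(p,.11,(.065,.06),"mask"),([(220.6,187),(249.1,154.4),(281.5,182.6),(253.5,215.6)],.014,(.11,.11),"board")):
    W=onz("top",q,z); e=np.linalg.norm(np.diff(W,axis=0),axis=1); print(nm,np.round(W[:,:2],4).tolist(),"edges",np.round(e,4),fit_rect(W,*L,0))
W=onz("top",[(230.8+44.6,145+260/3.4),(0,0)],.018)
# nest inner grey & outer corners by hand
q=[(210+221/3.4,145+260/3.4),(210+379/3.4,145+156/3.4),(210+444/3.4,145+252/3.4),(210+292/3.4,145+360/3.4)]
W=onz("top",q,.018);print("nest",np.round(W[:,:2],4).tolist(),np.linalg.norm(np.diff(W,axis=0),axis=1),fit_rect(W,.138,.09,0))
for nm,px,z in(("reagent cap",(170,88),.19),("beaker rim",(224,120),.098),("probe",(369,165),.042),("bearing",(264,272),.016),("sleeve",(296,273),.047)): print(nm,onz("top",[px],z).round(3))
print(proj("scene",[[.55,-.01,.11]]))
o=robot.get_obs();print(o['tool_pos'],o['ee_rot'],o['time'])
E
```

```text
h 672.5 [[151.10000610351562, 173.6999969482422], [170.1999969482422, 153.10000610351562], [188.6999969482422, 170.3000030517578], [169.60000610351562, 190.89999389648438]]
hand [[0.568, 0.0413], [0.6137, 0.0015], [0.5725, -0.0431], [0.5308, -0.0029]] edges [0.0606 0.0607 0.0579] (array([ 0.5712635 , -0.00081662]), np.float64(-0.7322961348422042))
mask [[0.5686, 0.0439], [0.6165, 0.0028], [0.5778, -0.0404], [0.5304, 0.0007]] edges [0.0631 0.058  0.0628] (array([0.5733141, 0.0017458]), np.float64(-0.7196271328838023))
board [[0.5561, -0.1024], [0.6387, -0.1705], [0.5695, -0.2515], [0.487, -0.1845]] edges [0.107  0.1065 0.1063] (array([ 0.56281033, -0.17722977]), np.float64(-0.6948812566002074))
nest [[0.4732, -0.237], [0.55, -0.3493], [0.4815, -0.3961], [0.4029, -0.2883]] [0.13609644 0.08293999 0.13337086] (array([ 0.476886  , -0.31769368]), np.float64(-0.9561096698697101))
reagent cap [[ 0.738 -0.009  0.19 ]]
beaker rim [[ 0.699 -0.115  0.098]]
probe [[ 0.611 -0.461  0.042]]
bearing [[ 0.351 -0.212  0.016]]
sleeve [[ 0.351 -0.288  0.047]]
[[215.67983642 147.73470662]]
[0.32986399 0.26166028 0.25063403] [3.14063438e+00 3.20123229e-04 2.41454167e+00] 0.725
```

Request:
drive_tool --series '[[0.094,[-0.06,-0.006,0],[0,0,0]],[0.094,[-0.12,-0.012,0],[0,0,0]],[0.094,[-0.18,-0.018,0],[0,0,0]],[0.094,[-0.24,-0.024,0],[0,0,0]],[0.094,[-0.3,-0.029,0],[0,0,0]]]'

```text
time: 1.35
tool_pos: [0.5354, 0.041, 0.25]
ee_rot: [-3.142, -0.001, 2.416]
wrist_force: [0.9, 0.2, -0.8]
width: 0.094
finger_force: 0.0
```

Request:
drive_tool --series '[[0.094,[-0.055,-0.004,0.02],[0,0,0]],[0.094,[-0.055,-0.004,0.06],[0,0,0]],[0.094,[-0.055,-0.004,0.09],[0,0,0]],[0.094,[-0.055,-0.004,0.09],[0,0,0]]]'

```text
time: 1.85
tool_pos: [0.5709, 0.0033, 0.1565]
ee_rot: [-3.137, -0.007, 2.416]
wrist_force: [-0.2, 0.1, -0.1]
width: 0.0939
finger_force: 0.0
```

```bash
python3 - <<'E'
from h import *
o=robot.get_obs();print(o['tool_pos'],o['ee_rot'],o['time'],totool(np.array([.573,.001,.09])-o['tool_pos']))
t=snap("top","top1");s=snap("scene","scene1")
v=np.zeros((420,800,3),np.uint8)
v[:,:400]=cv2.resize(t[130:230,120:215],(400,420));v[:,400:]=cv2.resize(s[95:200,170:270],(400,420));cv2.imwrite("pics/c2.png",v)
E
```

```text
[0.57093913 0.0032884  0.15654584] [-3.13687877 -0.0066083   2.41641503] 1.85 [-3.49983173e-03 -3.20974200e-05  6.65250576e-02]
```

View pics/c2.png

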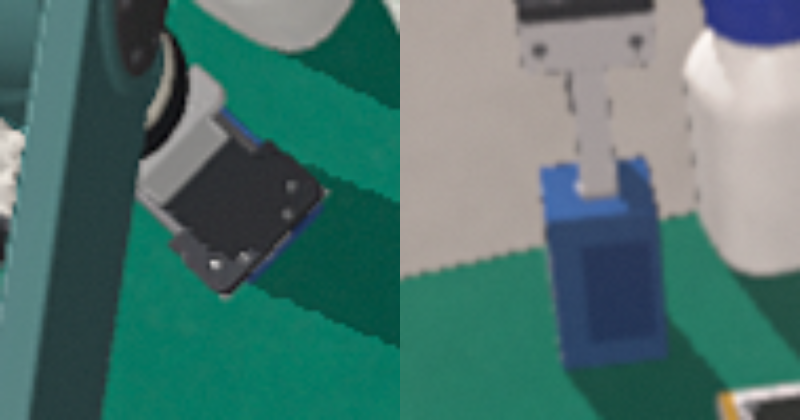

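The crops show the gripper square over the casting, with a finger in front of its top face in the scene view and clear of the bottle. Next I descend and grip.

Request:
drive_tool --series '[[0.094,[-0.003,0,0.03],[0,0,0]],[0.094,[-0.003,0,0.066],[0,0,0]],[0.094,[-0.003,0,0.066],[0,0,0]],[0.094,[-0.003,0,0.066],[0,0,0]],[0.04,[-0.003,0,0.066],[0,0,0]]]'

```text
time: 2.58
tool_pos: [0.5769, 0.0013, 0.0973]
ee_rot: [3.139, 0.004, 2.417]
wrist_force: [0.4, -0.4, 0.1]
width: 0.0872
finger_force: 0.0
```

Request:
drive_tool --series '[[0.04,[0,0,0],[0,0,0]],[0.04,[0,0,0],[0,0,0]],[0.04,[0,0,0],[0,0,0]],[0.04,[0,0,0],[0,0,0]]]'

```text
time: 3.08
tool_pos: [0.575, 0.0007, 0.0949]
ee_rot: [-3.14, 0.0, 2.417]
wrist_force: [-3.2, -2.9, 3.4]
width: 0.0599
finger_force: 30.0
```

```bash
python3 - <<'E'
from h import *
o=robot.get_obs();print(o['tool_pos'],o['ee_rot'],o['time'],o['width'],o['finger_force'],o['wrist_force'])
# board refinement in both views: white/yellow rim mask
for n,box in(("top",(205,140,85,85)),("scene",(240,180,75,55))):
    im=cv2.imread(f"pics/{n}0.png");hsv=cv2.cvtColor(im,cv2.COLOR_BGR2HSV)
    x,y,w,h=box;m=np.zeros(im.shape[:2],np.uint8)
    H,S,V=[hsv[:,:,i] for i in range(3)]
    ng=~((H>65)&(H<100)&(S>90))
    m[y:y+h,x:x+w]=(ng*255).astype(np.uint8)[y:y+h,x:x+w]
    c=max(cv2.findContours(m,0,1)[0],key=cv2.contourArea);p=cv2.approxPolyDP(c,4,True).reshape(-1,2)
    print(n,p.tolist(),np.round(onz(n,p,.014)[:,:2],4).tolist())
    print(" model proj",)
    def rect(c,yaw,Lx,Ly,z):
        a=np.array([[-Lx,Ly],[Lx,Ly],[Lx,-Ly],[-Lx,-Ly]])/2; q=a@np.array([[np.cos(yaw),np.sin(yaw)],[-np.sin(yaw),np.cos(yaw)]])+c
        return np.c_[q,np.full(4,z)]
    print(np.round(proj(n,rect((.5635,-.1765),-.695,.11,.11,.014)),1).tolist(), "nest floor",np.round(proj(n,rect((.4775,-.317),-.956,.126,.078,.006)),1).tolist())
E
```

```text
[0.57497779 0.00066977 0.09485548] [-3.14015275e+00  2.24947386e-04  2.41661754e+00] 3.075 0.05991621237017835 29.987954199314117 [-3.18140519 -2.88724537  3.41773618]
top [[248, 154], [219, 186], [253, 215], [281, 182]] [[0.6396, -0.1678], [0.5585, -0.0984], [0.4885, -0.1832], [0.5709, -0.2503]]
 model proj
[[219.2, 186.8], [248.7, 153.5], [282.5, 182.2], [253.1, 216.0]] nest floor [[277.4, 222.0], [319.5, 193.3], [337.7, 219.3], [295.5, 248.3]]
scene [[294, 187], [249, 193], [258, 229], [306, 222]] [[0.6417, -0.1669], [0.5593, -0.0968], [0.4793, -0.19], [0.5602, -0.2587]]
 model proj
[[249.0, 194.0], [294.7, 187.6], [306.9, 218.5], [257.7, 226.0]] nest floor [[275.8, 244.3], [336.1, 246.2], [338.1, 275.1], [274.0, 272.9]]
```

Request:
drive_tool --series '[[0.04,[0.01,0,-0.03],[0,0,0]],[0.04,[0.005,-0.04,-0.035],[0,0,-0.016]],[0.04,[-0.005,-0.085,-0.035],[0,0,-0.032]],[0.04,[-0.02,-0.125,-0.035],[0,0,-0.032]],[0.04,[-0.0205,-0.1416,-0.035],[0,0,-0.032]]]'

```text
time: 3.7
tool_pos: [0.4948, -0.1195, 0.1269]
ee_rot: [-3.14, -0.004, 2.446]
wrist_force: [0.0, -0.1, -7.1]
width: 0.0602
finger_force: 30.0
```

Request:
drive_tool --series '[[0.04,[0,0,0.01],[0,0,0]],[0.04,[0,0,0.02],[0,0,0]],[0.04,[0,0,0.03],[0,0,0]],[0.04,[0,0,0.03],[0,0,0]],[0.04,[0,0,0.03],[0,0,0]]]'

```text
time: 4.32
tool_pos: [0.4972, -0.1179, 0.0995]
ee_rot: [3.141, 0.0, 2.45]
wrist_force: [0.3, 0.0, -6.2]
width: 0.0599
finger_force: 30.0
```

```bash
python3 - <<'E'
from h import *
o=robot.get_obs();print(o['tool_pos'],o['ee_rot'],o['time'],o['width'],o['finger_force'],o['wrist_force'])
t=snap("top","top2");s=snap("scene","scene2")
yaw=-.693;be=np.array([.5217,-.1413]);ex=np.array([np.cos(yaw),np.sin(yaw)]);ey=np.array([-ex[1],ex[0]])
# predicted casting corners for toe x=-.003
P=lambda x,y,z:np.r_[be+ex*x+ey*y,z]
for n in("top","scene"):
    print(n,"top face",[proj(n,P(x,y,.115))[0].round(1).tolist() for x in(-.068,-.003) for y in(-.03,.03)],"foot",[proj(n,P(x,y,.005))[0].round(1).tolist() for x in(-.068,-.003) for y in(-.03,.03)],"edge",[proj(n,P(0,y,.014))[0].round(1).tolist() for y in(-.055,.055)])
v=np.zeros((480,800,3),np.uint8)
v[:,:400]=cv2.resize(t[145:241,180:260],(400,480),interpolation=2);v[:,400:]=cv2.resize(s[150:246,220:300],(400,480),interpolation=2);cv2.imwrite("pics/c3.png",v)
E
```

```text
[ 0.49719072 -0.11791928  0.09951838] [3.14129531e+00 2.08128773e-04 2.44957402e+00] 4.325 0.059912686397948015 29.985557198524475 [ 0.34098419  0.02494083 -6.24930173]
top top face [[222.7, 227.4], [202.4, 209.8], [242.1, 205.2], [221.7, 187.7]] foot [[227.4, 230.5], [209.0, 214.6], [244.8, 210.4], [226.4, 194.7]] edge [[253.2, 215.8], [219.2, 186.7]]
scene top face [[221.4, 186.7], [217.8, 169.4], [252.9, 182.4], [247.9, 165.4]] foot [[225.3, 225.7], [221.7, 207.9], [254.5, 221.3], [249.8, 203.9]] edge [[257.9, 225.9], [249.0, 193.9]]
```

View pics/c3.png

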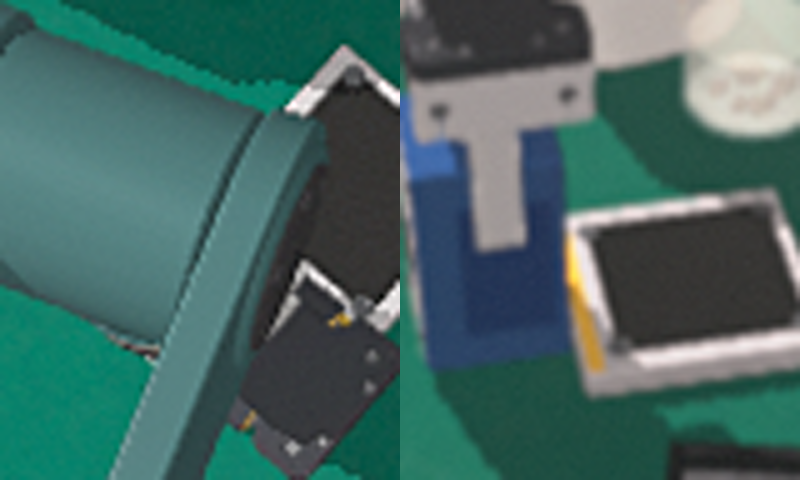

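The scene crop shows the casting held just short of the board's front edge. Its foot corner is at about (253,221), which puts the toe roughly 4–5 mm back. I'll nudge it 2 mm forward, lower and release.

Request:
drive_tool --series '[[0.04,[-0.002,0,0],[0,0,0]],[0.04,[-0.002,0,0.0025],[0,0,0]],[0.04,[-0.002,0,0.0045],[0,0,0]],[0.04,[-0.002,0,0.0045],[0,0,0]],[0.094,[-0.002,0,0.0045],[0,0,0]]]'

```text
time: 5.05
tool_pos: [0.4996, -0.1201, 0.0964]
ee_rot: [3.14, 0.003, 2.449]
wrist_force: [-0.3, 0.3, 1.2]
width: 0.0668
finger_force: 0.0
```

Request:
drive_tool --series '[[0.094,[0,0,0],[0,0,0]],[0.094,[0,0,0],[0,0,0]],[0.094,[0,0,0],[0,0,0]],[0.094,[0,0,0],[0,0,0]],[0.094,[0,0,-0.02],[0,0,0]]]'

```text
time: 5.68
tool_pos: [0.497, -0.1191, 0.1133]
ee_rot: [-3.14, -0.004, 2.449]
wrist_force: [0.3, 0.2, 0.6]
width: 0.0944
finger_force: 0.0
```

Request:
drive_tool --series '[[0.094,[0,0,-0.04],[0,0,0]],[0.094,[0.02,0,-0.08],[0,0,0]],[0.094,[0.08,0,-0.08],[0,0,0]],[0.03,[0.14,0,-0.08],[0,0,0]],[0.0,[0.18,0,-0.08],[0,0,0]]]'

```text
time: 6.3
tool_pos: [0.3582, -0.0034, 0.1951]
ee_rot: [3.141, 0.0, 2.449]
wrist_force: [0.1, 0.5, 0.4]
width: 0.0772
finger_force: 0.0
```

```bash
python3 - <<'E'
from h import *
o=robot.get_obs();print(o['tool_pos'],o['ee_rot'],o['time'],o['width'],o['finger_force'],o['wrist_force'])
t=snap("top","top3");s=snap("scene","scene3")
v=np.zeros((480,800,3),np.uint8)
v[:,:400]=cv2.resize(t[145:241,180:260],(400,480),interpolation=2);v[:,400:]=cv2.resize(s[150:246,220:300],(400,480),interpolation=2);cv2.imwrite("pics/c4.png",v)
E
```

```text
[ 0.35816004 -0.00344282  0.1950777 ] [3.14087628e+00 3.87365135e-04 2.44915991e+00] 6.3 0.07723348022864625 0.0 [0.06762151 0.47980677 0.4006422 ]
```

View pics/c4.png

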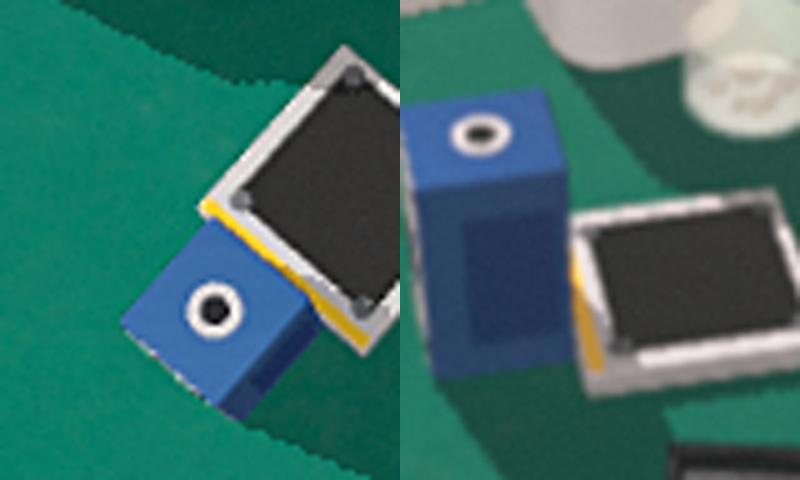

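The casting stands square against the yellow edge, with its foot corner at scene (254,222) and a gap of about 0–3 mm. Next I push its top in an arc with the closed fingers.

Request:
drive_tool --series '[[0.0,[-0.02,0,0.05],[0,0,0]],[0.0,[-0.06,0,0.082],[0,0,0]],[0.0,[-0.1,0,0.082],[0,0,0]],[0.0,[-0.128,0,0.082],[0,0,0]],[0.0,[-0.128,0,0.082],[0,0,0]]]'

```text
time: 7.02
tool_pos: [0.4596, -0.0879, 0.1124]
ee_rot: [-3.141, -0.001, 2.447]
wrist_force: [-0.4, 0.7, -0.2]
width: 0.0194
finger_force: 0.0
```

Request:
drive_tool --series '[[0.0,[0,0,0],[0,0,0]],[0.0,[0,0,0],[0,0,0]]]'

```text
time: 7.28
tool_pos: [0.4578, -0.0859, 0.113]
ee_rot: [3.142, -0.0, 2.449]
wrist_force: [0.1, -0.1, 0.4]
width: 0.0014
finger_force: 0.0
```

Request:
drive_tool --series '[[0.0,[-0.01,0,0],[0,0,0]],[0.0,[-0.014,0,-0.0027],[0,0,0]],[0.0,[-0.018,0,-0.0053],[0,0,0]],[0.0,[-0.0265,0,-0.01],[0,0,0]],[0.0,[-0.035,0,-0.0138],[0,0,0]]]'

```text
time: 7.9
tool_pos: [0.4857, -0.1088, 0.1278]
ee_rot: [3.141, 0.001, 2.449]
wrist_force: [-2.0, 2.6, 4.7]
width: 0.0002
finger_force: 2.1
```

```bash
python3 - <<'E'
from h import *
o=robot.get_obs();print(o['tool_pos'],o['ee_rot'],o['time'],o['wrist_force'])
s=snap("scene","scene4")
cv2.imwrite("pics/c5.png",cv2.resize(s[130:246,190:310],(480,464),interpolation=2))
E
```

```text
[ 0.48566748 -0.10878605  0.12779557] [3.14122638e+00 5.04428640e-04 2.44918059e+00] 7.9 [-1.97130904  2.56762152  4.66589314]
```

View pics/c5.png

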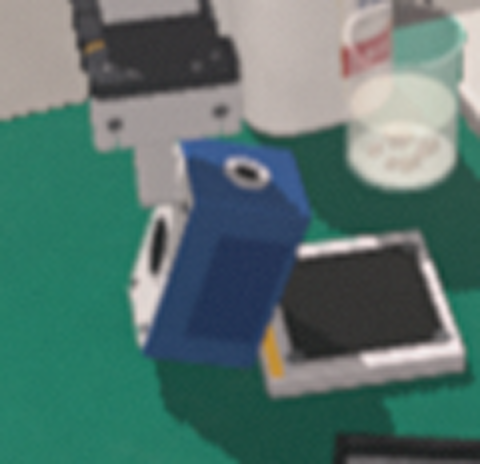

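The casting is tilted about 17° over the edge, with its toe still at the board (crop about (255,365)) and the bore visible. I'll continue the arc.

Request:
drive_tool --series '[[0.0,[-0.009,0,-0.003],[0,0,0]],[0.0,[-0.018,0,-0.0055],[0,0,0]],[0.0,[-0.0275,0,-0.007],[0,0,0]],[0.0,[-0.037,0,-0.0076],[0,0,0]],[0.0,[-0.043,0,-0.008],[0,0,0]]]'

```text
time: 8.57
tool_pos: [0.5189, -0.1368, 0.1344]
ee_rot: [-3.141, -0.0, 2.448]
wrist_force: [-0.4, 0.7, -0.3]
width: 0.0004
finger_force: 0.0
```

Request:
drive_tool --series '[[0.0,[0,0,0],[0,0,0]],[0.0,[0,0,-0.04],[0,0,0]],[0.05,[0.04,0,-0.09],[0,0,0]],[0.094,[0.1,0,-0.12],[0,0,0]],[0.094,[0.15,0,-0.12],[0,0,0]]]'

```text
time: 9.2
tool_pos: [0.4027, -0.0397, 0.2578]
ee_rot: [3.139, 0.005, 2.448]
wrist_force: [-0.2, 1.0, 0.2]
width: 0.027
finger_force: 0.0
```

Request:
drive_tool --series '[[0.094,[0,0,0],[0,0,0]],[0.094,[0,0,0],[0,0,0]]]'

```text
time: 9.45
tool_pos: [0.4031, -0.0405, 0.2548]
ee_rot: [3.141, 0.001, 2.449]
wrist_force: [0.5, -0.1, -0.5]
width: 0.0471
finger_force: 0.0
```

```bash
python3 - <<'E'
from h import *
o=robot.get_obs();print(o['tool_pos'],o['ee_rot'],o['time'],o['wrist_force'])
t=snap("top","top5");s=snap("scene","scene5")
v=np.zeros((480,800,3),np.uint8)
v[:,:400]=cv2.resize(t[145:241,205:285],(400,480),interpolation=2);v[:,400:]=cv2.resize(s[150:246,235:315],(400,480),interpolation=2);cv2.imwrite("pics/c6.png",v)
E
```

```text
[ 0.4031061  -0.04045892  0.25476491] [3.14134738e+00 9.42862441e-04 2.44915531e+00] 9.45 [ 0.49255304 -0.09685719 -0.53707045]
```

View pics/c6.png

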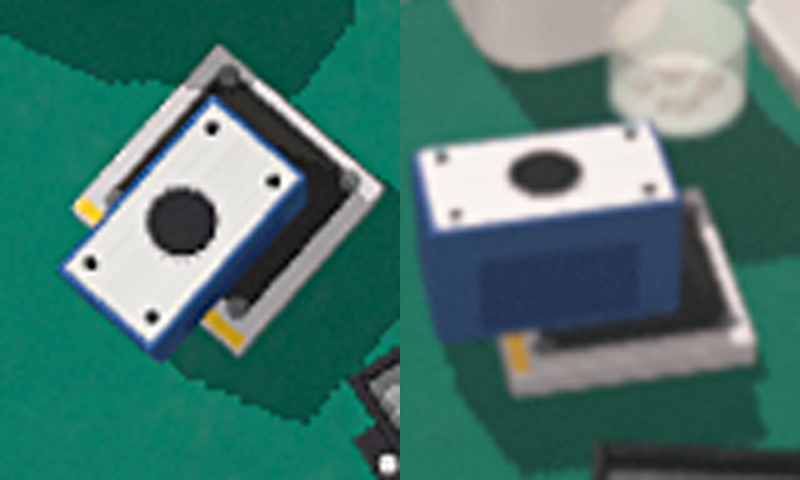

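The casting lies on the board with its machined face up. In the top-view crop the bore is at (182,221) and the face corners are (210,95), (305,178), (155,350) and (62,265). Now I measure the casting and nest poses.

```bash
python3 - <<'E'
from h import *
cr=np.array([(155,350),(62,265),(210,95),(305,178)],float); q=(cr+.5)/5-.5+[205,145]
q=q[[1,2,3,0]]
W=onz("top",q,.079); print("edges",np.linalg.norm(np.diff(W,axis=0),axis=1).round(4),fit_rect(W,.11,.06,0))
b=(np.array([[182,221]])+.5)/5-.5+[205,145];bs=(np.array([[545-400,173]])+.5)/5-.5+[235,150]
print("bore",onz("top",b,.079).round(4),onz("scene",bs,.079).round(4))
# nest
for n,box in(("top",(265,185,85,75)),("scene",(260,232,92,52))):
    im=cv2.imread(f"pics/{n}0.png");hsv=cv2.cvtColor(im,cv2.COLOR_BGR2HSV);x,y,w,h=box
    for nm,mm,z in(("floor",(hsv[:,:,1]<60)&(hsv[:,:,2]>90),.006),("outer",(hsv[:,:,1]<90)|(hsv[:,:,2]<70),.018)):
        m=np.zeros(im.shape[:2],np.uint8);m[y:y+h,x:x+w]=(mm*255).astype(np.uint8)[y:y+h,x:x+w]
        if nm=="outer": m=cv2.morphologyEx(m,cv2.MORPH_OPEN,np.ones((15,15),np.uint8))
        else: m=cv2.morphologyEx(m,cv2.MORPH_OPEN,np.ones((5,5),np.uint8))
        c=max(cv2.findContours(m,0,1)[0],key=cv2.contourArea)
        w_=onz(n,c.reshape(-1,2),z)[:,:2];r=cv2.minAreaRect((w_*1000).astype(np.float32));print(n,nm,np.round(r[0],1),np.round(r[1],1),round(r[2],1))
    # lug white dots
    m=np.zeros(im.shape[:2],np.uint8);m[y:y+h,x:x+w]=((hsv[:,:,1]<50)&(hsv[:,:,2]>200)).astype(np.uint8)[y:y+h,x:x+w]
    k,l,st,ce=cv2.connectedComponentsWithStats(m);
    print(n,[(a[4],c_.round(1).tolist(),onz(n,[c_],.008)[0,:2].round(4).tolist()) for a,c_ in zip(st[1:],ce[1:]) if a[4]>3])
o=robot.get_obs();print(o['tool_pos'],o['ee_rot'])
E
```

```text
edges [0.1044 0.0589 0.1053] (array([ 0.54215505, -0.15741785]), np.float64(-0.6968128546158898))
bore [[ 0.5424 -0.1569  0.079 ]] [[ 0.5436 -0.1549  0.079 ]]
top floor [ 478.2 -317.7] [ 75.9 124. ] 34.4
top outer [ 476.2 -317.1] [ 91.6 163.7] 34.1
top [(np.int32(57), [270.6, 191.3], [0.5484, -0.2251]), (np.int32(4), [333.2, 203.2], [0.5212, -0.3796]), (np.int32(8), [282.1, 237.1], [0.436, -0.255]), (np.int32(4), [266.5, 259.0], [0.3824, -0.2178])]
scene floor [ 481.  -315.4] [ 66.8 123.8] 34.2
scene outer [ 470.3 -321.2] [104.2 157.3] 34.3
scene [(np.int32(5), [268.8, 257.4], [0.4337, -0.2557])]
[ 0.40344209 -0.0408989   0.25419415] [-3.14108101e+00 -8.41744419e-04  2.44813074e+00]
```

Request:
drive_tool --series '[[0.094,[-0.06,0,0],[0,0,0]],[0.094,[-0.12,0,0.02],[0,0,0]],[0.094,[-0.181,0,0.06],[0,0,0]],[0.094,[-0.181,0,0.09],[0,0,0]],[0.094,[-0.181,0,0.09],[0,0,0]]]'

```text
time: 10.18
tool_pos: [0.5406, -0.1565, 0.1591]
ee_rot: [-3.138, -0.011, 2.447]
wrist_force: [-0.3, 0.2, -0.3]
width: 0.0941
finger_force: 0.0
```

Request:
drive_tool --series '[[0.094,[0,0,0.05],[0,0,0]],[0.094,[0,0,0.095],[0,0,0]],[0.094,[0,0,0.095],[0,0,0]],[0.094,[0,0,0.095],[0,0,0]],[0.04,[0,0,0.095],[0,0,0]]]'

```text
time: 10.8
tool_pos: [0.5442, -0.1567, 0.0732]
ee_rot: [3.14, 0.006, 2.449]
wrist_force: [0.3, -0.5, 0.5]
width: 0.0873
finger_force: 0.0
```

Request:
drive_tool --series '[[0.04,[0,0,0],[0,0,0]],[0.04,[0,0,0],[0,0,0]],[0.04,[0,0,0],[0,0,0]],[0.04,[0,0,0],[0,0,0]]]'

```text
time: 11.3
tool_pos: [0.542, -0.1565, 0.0702]
ee_rot: [-3.141, 0.0, 2.449]
wrist_force: [-0.6, -1.7, 3.6]
width: 0.06
finger_force: 29.9
```

Request:
drive_tool --series '[[0.04,[0,0,-0.03],[0,0,0]],[0.04,[-0.01,-0.03,-0.05],[0,0,0.07]],[0.04,[-0.025,-0.075,-0.05],[0,0,0.14]],[0.04,[-0.04,-0.12,-0.05],[0,0,0.21]],[0.04,[-0.0535,-0.1645,-0.05],[0,0,0.279]]]'

```text
time: 11.92
tool_pos: [0.4766, -0.3166, 0.1166]
ee_rot: [-3.141, -0.005, 2.168]
wrist_force: [0.4, 0.3, -6.8]
width: 0.0598
finger_force: 29.9
```

Request:
drive_tool --series '[[0.04,[0,0,0],[0,0,0]],[0.04,[0,0,0.015],[0,0,0]],[0.04,[0,0,0.03],[0,0,0]],[0.04,[0,0,0.03],[0,0,0]],[0.04,[0,0,0.03],[0,0,0]]]'

```text
time: 12.55
tool_pos: [0.4786, -0.316, 0.0894]
ee_rot: [3.142, -0.001, 2.171]
wrist_force: [0.5, -0.2, -7.1]
width: 0.0598
finger_force: 29.9
```

```bash
python3 - <<'E'
from h import *
o=robot.get_obs();print(o['tool_pos'],o['ee_rot'],o['time'],o['wrist_force'])
t=snap("top","top6");s=snap("scene","scene6")
v=np.zeros((480,800,3),np.uint8)
v[:,:400]=cv2.resize(t[170:266,265:345],(400,480),interpolation=2);v[:,400:]=cv2.resize(s[195:291,262:342],(400,480),interpolation=2);cv2.imwrite("pics/c7.png",v)
E
```

```text
[ 0.4786056  -0.31597245  0.08938883] [ 3.14159180e+00 -6.35707289e-04  2.17107371e+00] 12.55 [ 0.48180649 -0.20407299 -7.13184431]
```

View pics/c7.png

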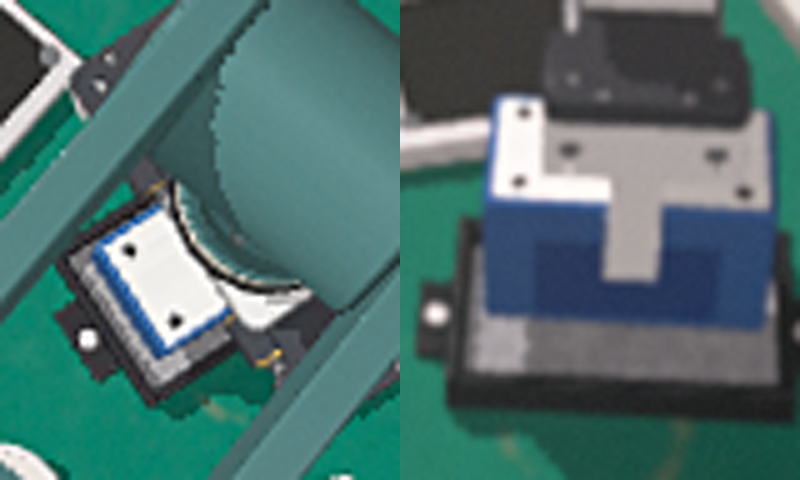

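The casting hangs level over the nest, aligned with it: the near end is inside the rim in the top view, and both ends fit between the rims in the scene view. I'll lower, release and retreat.

Request:
drive_tool --series '[[0.04,[0,-0.001,0.01],[0,0,0]],[0.04,[0,-0.001,0.018],[0,0,0]],[0.04,[0,-0.001,0.0265],[0,0,0]],[0.04,[0,-0.001,0.0265],[0,0,0]],[0.04,[0,-0.001,0.0265],[0,0,0]]]'

```text
time: 13.28
tool_pos: [0.4774, -0.3172, 0.063]
ee_rot: [-3.142, -0.0, 2.17]
wrist_force: [-1.3, 0.0, -7.2]
width: 0.0596
finger_force: 30.0
```

Request:
drive_tool --series '[[0.094,[0,0,0],[0,0,0]],[0.094,[0,0,0],[0,0,0]],[0.094,[0,0,0],[0,0,0]],[0.094,[0,0,0],[0,0,0]],[0.094,[0,0,0],[0,0,0]]]'

```text
time: 13.9
tool_pos: [0.4776, -0.3173, 0.0634]
ee_rot: [3.141, 0.0, 2.17]
wrist_force: [-0.5, -0.4, -0.6]
width: 0.0937
finger_force: 0.0
```

Request:
drive_tool --series '[[0.094,[0,0,-0.03],[0,0,0]],[0.094,[0,0,-0.08],[0,0,0]],[0.094,[0,0,-0.14],[0,0,0]],[0.094,[0.06,0,-0.16],[0,0,0]],[0.094,[0.12,0,-0.16],[0,0,0]]]'

```text
time: 14.52
tool_pos: [0.4103, -0.2181, 0.226]
ee_rot: [3.139, 0.005, 2.169]
wrist_force: [0.4, 0.2, 0.0]
width: 0.0942
finger_force: 0.0
```

Request:
drive_tool --series '[[0.094,[0.0,0.06,0],[0,0,0]],[0.094,[0,0.12,0],[0,0,0]],[0.094,[0,0.12,0],[0,0,0]],[0.094,[0,0.12,0],[0,0,0]]]'

```text
time: 15.02
tool_pos: [0.5086, -0.1507, 0.223]
ee_rot: [-3.141, -0.0, 2.17]
wrist_force: [0.0, -0.7, 0.1]
width: 0.0941
finger_force: 0.0
```

```bash
python3 - <<'E'
from h import *
o=robot.get_obs();print(o['tool_pos'],o['time'],o['wrist_force'],np.abs(o['qvel']).max())
t=snap("top","top7");s=snap("scene","scene7")
v=np.zeros((480,800,3),np.uint8)
v[:,:400]=cv2.resize(t[170:266,265:345],(400,480),interpolation=2);v[:,400:]=cv2.resize(s[195:291,262:342],(400,480),interpolation=2);cv2.imwrite("pics/c8.png",v)
print(proj("top",[[.4783,-.3173,.071]]),proj("scene",[[.4783,-.3173,.071]]))
E
```

```text
[ 0.50857284 -0.15068656  0.2230289 ] 15.025 [ 0.02515326 -0.73632227  0.14284006] 0.024867596102023912
[[310.06783079 217.92911823]] [[307.72289843 236.42368194]]
```

View pics/c8.png

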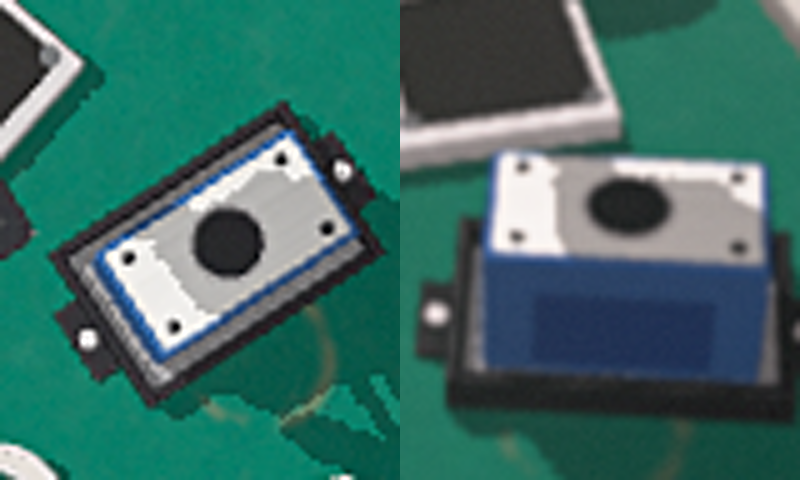

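The casting lies flat inside the rim with its face up. The bore is at top (310.5,218), against a predicted (310.1,217.9).

```bash
python3 -c "
from bench import robot
print(robot.close_job())"
```

```text
the job is handed in; nothing more can be done
None
```

The casting was stood at the board's front edge, tipped over it and laid in the nest with its machined face up; I handed the job in at about 15 s, and no verdict came back.

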